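Clip a blank tile into the carving jig

ROBOT

A 6-joint arm with a two-finger parallel gripper is mounted at the origin on the work surface. World frame = base frame: x ahead of the robot, y to its left, z up, the work surface at z = 0. Lengths are in m, angles in rad, forces in N, time in s.
With the tool pointing down it reaches from about 0.25 to 0.85 m from the base axis. Payload 12.5 kg.
Tool frame: the origin (TCP) lies midway between the tips of the shut fingers; the grasp point (between the pads) lies grip_depth behind it (grip_depth is the distance from the TCP to the grasp point, in m); z points along the fingers, y is the direction in which the jaws open and shut (so a half turn about z gives the same grasp; the last joint's range is limited). The gripper opens to 93 mm and grips with 3 to 60 N. Pads are 15 mm wide; open, the fingers measure 128 mm over their backs; the gripper's body (75 mm by 188 mm) begins 65 mm behind the grasp point.
Start: joints at [1.084, 0.351, 1.652, -0, 1.139, -0.085], TCP at [0.215, 0.506, 0.219] pointing down, gripper open.
Joint ranges: [-2.75, 2.75], [-0.79, 2.1], [0.01, 2.65], [-1.57, 4.71], [0.07, 3.14], [-2.87, 2.87]. Speed limits (rad/s): [2.22, 2.22, 2.79, 3.14, 3.14, 3.14].

INTERFACE

Orientations are given as a 3x3 rotation matrix whose columns are the frame's x, y, z axes.
In Python, from workcell import * gives the robot as it stands.
- The arm moves only by the tool carry_out, never from a script. Its argument "series" is a list of rows, each an object of numbers: "tx", "ty", "tz": the shift along the tool's x, y, z in mm; "wx", "wy", "wz": the turn, a rotation vector about the tool's x, y, z in rad; "gripper": the closure, from -1 (fully open) to 1 (shut). In form: [{"tx": .., "ty": .., "tz": .., "wx": .., "wy": .., "wz": .., "gripper": ..}, ...]. A call has 1 to 10 rows; each row shifts and turns the commanded pose from where the row before left it, along the tool's axes as they then stand; what a row does not reach is not made up. A row lasts 1/10 s, in which the tool goes at most 50 mm and 8.59 degrees, less where a joint would pass 70% of its speed; a pose out of reach is approached as far as the arm can. A call with a gripper value outside its range is refused whole. The fingers move at their own pace and stop on an object; the grip force is fixed at half the most. Time passes only in rows, so rows that do not move let the fingers close. It gives the time, the measured TCP pose, the force and the opening at its end, in the units of the state.
- get_obs(): the state, without advancing time (a new reading comes with each control period).
- get_image(name): name is "scene" or "top" or "wrist"; returns the picture (480x640x3 uint8, red, green, blue); there is no depth.
- calibration(name): a dict with "fovy" (degrees; the focal length in pixels is half the picture's height over the tangent of half this angle, whatever the lens; pixels are square), "cx", "cy" (the principal point, pixels), "dist_coeffs" ([k1, k2, p1, p2, k3] as OpenCV has them; the pictures are not rectified), "R" (3x3) and "t" (3): a world point X has camera coordinates R X + t. Camera axes: x right, y down, z forward; pixel columns grow to the right and rows downward; lengths in m; the calibration is good to about 2 mm. A picture is of the moment at which its call begins: read the wrist's pose just before it. calibration takes no time and is no camera call; for the wrist camera it gives the pose at the moment of the call.
- job_done(): hands the job in, once; it reports no verdict.
The state is a dict: "time": time; "q": joint angles; "qd": joint speeds; "tau": joint torques, N m; "position": TCP position; "ee_rot": TCP orientation; "contact_force": force on the tool from outside, world axes, zero at the start; "ft_torque": the same for the moment, N m; "gripper_width": opening from 0.0 (shut) to 1.0 (fully open).
Only numpy, scipy, OpenCV 4.12 (cv2) and the standard library are available. Lean on these libraries where they do the work, as an engineer would, in place of code of your own. Each camera call takes 0.05 s, during which the arm holds its last target.

TASK

In the carving jig, press the red paddle of the spring clip down with one fingertip and keep it down while the other fingertip pushes the white-topped tile along its channel, under the raised jaw, until it is fully home against the end stop. Only then let the paddle up so that the jaw clamps the tile. Do not let the jaw touch the tile before it is home, do not lift the tile, and leave the bottle, cup, bowl and brush where they are.

Things in the scene. Friction and masses are not known exactly. Their poses are not given: they have to be found in the camera images.
- jig: Plywood jig fixed to the table, 195 x 135 x 15 mm (its top is the bed, 15 mm above the table). Origin: table height, on the channel's centre line, 60 mm before the end stop's face. x: push direction, towards the stop; y: towards the red paddle; z up. Board: x -120 to 75, y -40 to 95 mm. Channel 53 mm wide between two aluminium rails 6 mm high above the bed, x -115 to 60 mm.
- tile: Loose flat tile, terracotta with white top, 60 (along the channel) x 50 x 10 mm, about 60 g, on the bed in the channel, before the jaw. Origin: centre of its underside; x along its 60 mm side, z up. Home: leading edge on the end stop, its origin then at x 30, y 0, z 15 mm in the jig's frame. It starts 42 to 65 mm short of that.
- clip (a joint): Angle of the spring clip about its hinge, rad: 0 at rest, 0.36 with the paddle fully down on its stop. At 0 the jaw's foot is 3 mm above the bed and blocks the tile; near 0.18 it rests on the tile's top; above 0.25 the tile passes freely. A spring returns it to 0: mid-paddle takes about 4 N at first, 8 N fully down.
- clip_pad (a point): Centre of the upper face of the red paddle, a plate 95 x 40 mm at x -90 to 5, y 48 to 88 mm in the jig's frame, turning with the clip. At rest it slopes up away from the channel by 0.36 rad, this point 29 mm above the table; fully down it is level, 19 mm above the table (4 mm above the bed), so fingertips on it and behind the tile can be level. A fingertip may slide along it.
- jaw (a point): Underside of the foot of the clip's steel jaw, 15 mm wide along x, at x 37, y 2 mm in the jig's frame; at rest 18 mm above the table, rising 14 mm as the paddle goes fully down. Jaw and arm stay under 60 mm above the table. The clip's hinge rod, 7 mm thick, runs along x at y 40 mm, its axis 27 mm above the table, from x -95 to 57 mm.
- jig_stop (a point): Middle of the end stop's face, an aluminium bar 8 mm high above the bed across the channel's far end; this point is at bed height, x 60, y 0, z 15 mm in the jig's frame.
- glaze: Black squeeze bottle with red label, 42 mm across, 100 mm high; bystander. Origin: centre of its underside.
- cup: Tan stoneware cup, 72 mm across, 70 mm high; bystander. Origin: centre of its underside.
- bowl: Small terracotta bowl, 76 mm across, 36 mm high; bystander. Origin: centre of its underside.
- brush: Brush 170 mm long lying on the table along its x; bystander. Origin: near mid-length, underside.
Things that resemble listed ones, but are neither listed nor needed, are in the scene too. Of the things that look like the jig, take the one that is farthest to the robot's left at the start.

How it is judged:
On the way, in this order (a step that is already met when the one before it is completed fails the run):
1. a fingertip holds the red paddle down, the tile still short of home (value of joint clip above 0.23 rad and contact force between the fingers and clip above 0.5 N and x of tile in the frame of jig below 0.02 m), for 0.1 s.
2. the tile is home while the paddle is still held down (x of tile in the frame of jig between 0.027 and 0.033 m and y of tile in the frame of jig between -0.004 and 0.004 m and z of tile in the frame of jig between 0.012 and 0.018 m and value of joint clip above 0.21 rad and contact force between the fingers and clip above 0.5 N), for 0.15 s.
At the end, for the whole second after the job is handed in: The tile lies flat in the channel within 3 mm of the end stop and 4 mm of the centre line, at rest, clamped by the clip's jaw (more than 1 N, clip angle 0.13 to 0.23 rad) (x of tile in the frame of jig between 0.027 and 0.033 m and y of tile in the frame of jig between -0.004 and 0.004 m and z of tile in the frame of jig between 0.012 and 0.018 m and value of joint clip between 0.13 and 0.23 rad and contact force between clip and tile above 1 N and linear speed of tile below 0.01 m/s and angle between tile's own z axis and vertical below 0.06 rad); the robot touches nothing.
It fails at once if the jaw presses on or blocks the tile (over 2 N) before it is within 5 mm of home (contact force between clip and tile above 2 N and x of tile in the frame of jig below 0.025 m).
It fails at once if the tile is lifted more than 6 mm off the bed or tipped by more than 0.15 rad (z of tile in the frame of jig above 0.021 m or angle between tile's own z axis and vertical above 0.15 rad).
It fails at once if a bystander is moved by more than 15 mm (distance of any of glaze, cup, bowl, brush from where it was at the start of the episode above 0.015 m).
It also fails if it takes over 40 s, if anything falls off the work surface, if the arm or the gripper's body presses on something with over 40 N, if the wrist force passes 120 N, or if a joint passes its speed limit or range.

## Working session

There is one attempt and no reset: what is moved stays moved. The work goes in short steps, Python scripts to look and compute and a tool call to move; the robot and the scene stay as the last step left them, time stands still between calls to the robot, and variables do not carry over. Pictures are saved under pics/ and viewed, and the job is handed in when it is done.

Besides the shell and the picture viewer there is one more tool, called after "Emit:" as a command line: name --argument value ..., lists and objects as JSON in quotes. carry_out: Moves the arm, as the interface text tells. Its arguments: {"type":"object","properties":{"series":{"type":"array"}},"required":["series"]}

```bash
mkdir -p pics; ls; python3 - <<'E'
from workcell import *
import cv2
o=get_obs();print(o)
for n in ["scene","top"]:
    print(n,calibration(n)); cv2.imwrite(f"pics/{n}0.png",get_image(n)[:,:,::-1])
E
```

```text
pics
{'time': 0.0, 'q': array([ 1.08444154e+00,  3.51266855e-01,  1.65237755e+00, -8.11624826e-06,
        1.13908699e+00, -8.45955088e-02]), 'qd': array([ 0.00126551, -0.00071229, -0.00036551,  0.00078522,  0.00011398,
        0.00031861]), 'tau': array([ 1.64834972e-03, -4.97323179e+01, -2.85256433e+01,  6.99506211e-02,
        2.56718852e-02, -1.04944702e-04]), 'position': array([0.21489688, 0.50593209, 0.21810234]), 'ee_rot': array([[-9.20375779e-01,  3.91034716e-01, -5.25738311e-04],
       [ 3.91035060e-01,  9.20375229e-01, -1.01014137e-03],
       [ 8.88761758e-05, -1.13529176e-03, -9.99999352e-01]]), 'contact_force': array([-0.06143603,  0.62757977,  0.80994333]), 'ft_torque': array([ 0.01017253, -0.03620934, -0.02845144]), 'gripper_width': 1.0006957106091505}
scene {'fovy': 55.907547385294755, 'cx': 316.1281524642744, 'cy': 239.84010270831752, 'dist_coeffs': array([-0.02684452,  0.        ,  0.        ,  0.        ,  0.        ]), 'R': array([[-0.86191515,  0.50703839, -0.00378747],
       [ 0.34203288,  0.57587541, -0.74255035],
       [-0.37432042, -0.64131084, -0.66977954]]), 't': array([ 0.48715108, -0.15598944,  1.19128347])}
top {'fovy': 44.640016823333234, 'cx': 326.91725028623904, 'cy': 232.41558478110994, 'dist_coeffs': array([-0.15140708,  0.        ,  0.        ,  0.        ,  0.        ]), 'R': array([[-0.01713651, -0.99982727,  0.00719532],
       [-0.98345531,  0.01555705, -0.18048168],
       [ 0.18033857, -0.0101691 , -0.98355203]]), 't': array([0.0075554 , 0.57178428, 1.14888326])}
```

View pics/scene0.png

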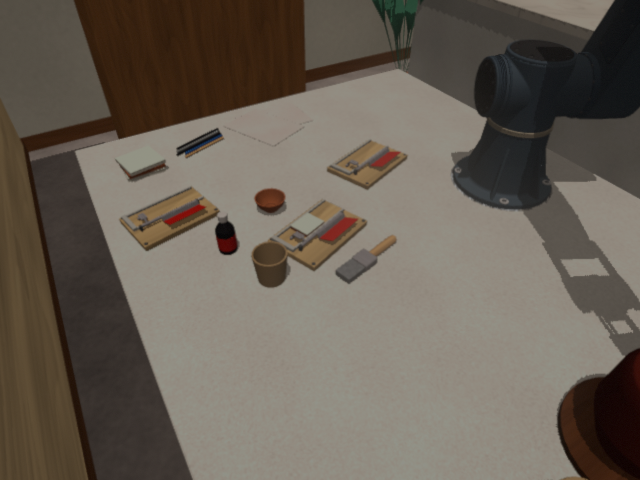

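View pics/top0.png

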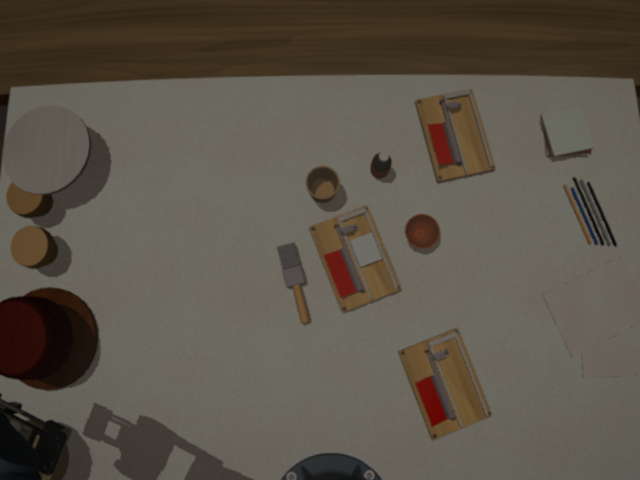

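The jig farthest left is the one at about (355,258) in the top view. It holds the white tile. The bowl is at (422,231), the cup at (322,183) and the brush at (295,285). I'll enlarge it next.

```bash
python3 - <<'E'
import cv2
a=cv2.imread("pics/top0.png")[195:325,280:450]
a=cv2.convertScaleAbs(a,alpha=1.8)
cv2.imwrite("pics/topc.png",cv2.resize(a,None,fx=4.6,fy=4.6,interpolation=cv2.INTER_CUBIC))
a=cv2.imread("pics/scene0.png")[190:280,260:380]
a=cv2.convertScaleAbs(a,alpha=1.4)
cv2.imwrite("pics/scc.png",cv2.resize(a,None,fx=6.5,fy=6.5,interpolation=cv2.INTER_CUBIC))
E
```

```text
(no output)
```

View pics/topc.png

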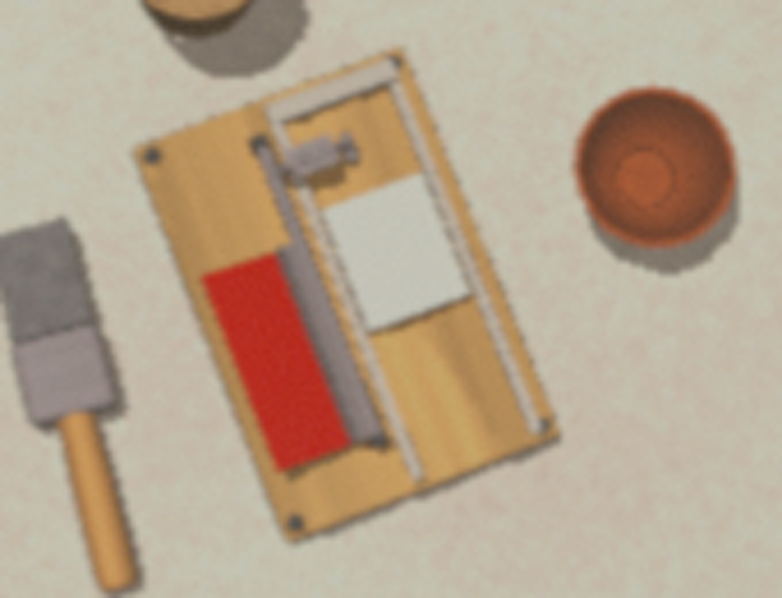

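View pics/scc.png

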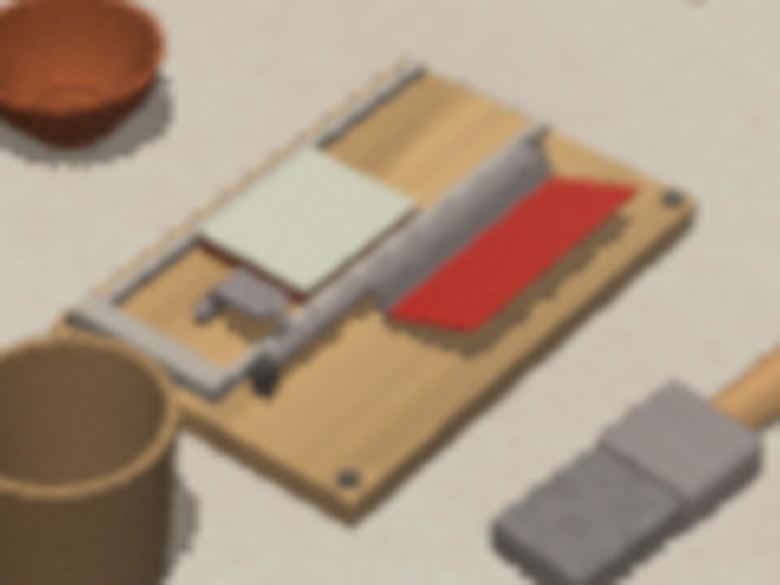

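```bash
cat > h.py <<'E'
from workcell import *
import cv2, numpy as np
from scipy.optimize import least_squares
def KD(c):
    f=240/np.tan(np.radians(c["fovy"]/2)); return np.array([[f,0,c["cx"]],[0,f,c["cy"]],[0,0,1]]),np.array(c["dist_coeffs"])
def proj(c,P):
    K,D=KD(c); return cv2.projectPoints(np.atleast_2d(P).astype(float),cv2.Rodrigues(np.array(c["R"]))[0],np.array(c["t"]),K,D)[0][:,0]
def back(c,uv,z):
    K,D=KD(c); R=np.array(c["R"]);t=np.array(c["t"])
    n=cv2.undistortPoints(np.array(uv,float)[:,None],K,D)[:,0]
    d=np.c_[n,np.ones(len(n))]@R; C=-R.T@t
    return C+d*((z-C[2])/d[:,2])[:,None]
def fit2(M,W):  # planar M->W
    def r(p): 
        c,s=np.cos(p[2]),np.sin(p[2]); return ((M@np.array([[c,s],[-s,c]])+p[:2])-W).ravel()
    return least_squares(r,[W[:,0].mean(),W[:,1].mean(),0])
E
python3 - <<'E'
from h import *
ct,cs=calibration("top"),calibration("scene")
up=lambda p,s,o:(np.array(p,float)+.5)/s-.5+np.array(o)
B=np.array([[75,95],[75,-40],[-120,-40],[-120,95]])/1000
for nm,c,uv,M in [("top",ct,up([(135,150),(403,48),(558,437),(290,542)],4.6,(280,195)),B),
               ("scene",cs,up([(350,516),(695,205),(408,62)],6.5,(260,190)),B[[0,3,2]])]:
    W=back(c,uv,.015); f=fit2(M,W[:,:2]); print(nm,f.x,np.round(f.fun*1000,1))
for nm,c,uv in [("top",ct,up([(325,210),(420,177),(472,295),(375,332)],4.6,(280,195))),("scene",cs,up([(305,290),(200,236),(312,148),(415,207)],6.5,(260,190)))]:
    T=np.array([[30,25],[30,-25],[-30,-25],[-30,25]])/1000
    W=back(c,uv,.025); f=fit2(T,W[:,:2]); print(nm,f.x,np.round(f.fun*1000,1))
for n,p in [("cup",(322,175)),("bowl",(422,231)),("brush",(295,285)),("glaze",(381,165))]: print(n,back(ct,[p],.03))
E
```

```text
top [ 0.5534224  -0.07824296  0.35179308] [ 0.7  1.1  0.8 -0.4 -0.  -2.3 -1.4  1.6]
scene [ 0.55703645 -0.07578712  0.35293067] [-1.  -1.5 -0.7  1.8  1.7 -0.3]
top [ 0.53878757 -0.08357315  0.35694122] [-1.1  1.1  1.8 -1.8  0.4 -0.8 -1.   1.5]
scene [ 0.54029146 -0.08290913  0.34664973] [ 0.3  1.8 -0.1 -2.   1.1  0.2 -1.3  0. ]
cup [[0.70057913 0.00625995 0.03      ]]
bowl [[ 0.57572806 -0.20222141  0.03      ]]
brush [[0.46673102 0.06556851 0.03      ]]
glaze [[ 0.72112949 -0.12069497  0.03      ]]
```

```bash
python3 - <<'E'
from h import *
ct=calibration("top")
print(grip_depth if 'grip_depth' in globals() else [k for k in globals() if not k.startswith('_')][:60])
print(back(ct,[(55,340),(95,340),(40,390),(30,440)],0.0),back(ct,[(40,340),(30,440)],.15))
E
```

```text
0.0188
[[0.3551285  0.58709886 0.        ]
 [0.35600244 0.49602801 0.        ]
 [0.24758808 0.61867238 0.        ]
 [0.1398109  0.64070654 0.        ]] [[0.35473899 0.54766439 0.15      ]
 [0.16601922 0.56402785 0.15      ]]
```

Emit:
carry_out --series '[{"tx": -10,"ty": -23,"gripper": -0.17},{"tx": -15.6,"ty": -36.8,"gripper": -0.17},{"tx": -15.6,"ty": -36.8,"gripper": -0.17},{"tx": -15.6,"ty": -36.8,"gripper": -0.17},{"tx": -29.4,"ty": -31,"gripper": -0.17},{"tx": -29.4,"ty": -31,"gripper": -0.17},{"tx": -29.4,"ty": -31,"gripper": -0.17},{"tx": -29.4,"ty": -31,"gripper": -0.17},{"tx": -29.4,"ty": -31,"gripper": -0.17},{"tx": -29.4,"ty": -31,"gripper": -0.17}]'

```text
validation failed for argument at $.se...
```

Emit:
carry_out --series '[{"tx": -10,"ty": -23,"tz": 0,"wx": 0,"wy": 0,"wz": 0,"gripper": -0.17},{"tx": -15.6,"ty": -36.8,"tz": 0,"wx": 0,"wy": 0,"wz": 0,"gripper": -0.17},{"tx": -15.6,"ty": -36.8,"tz": 0,"wx": 0,"wy": 0,"wz": 0,"gripper": -0.17},{"tx": -15.6,"ty": -36.8,"tz": 0,"wx": 0,"wy": 0,"wz": 0,"gripper": -0.17},{"tx": -29.4,"ty": -31,"tz": 0,"wx": 0,"wy": 0,"wz": 0,"gripper": -0.17},{"tx": -29.4,"ty": -31,"tz": 0,"wx": 0,"wy": 0,"wz": 0,"gripper": -0.17},{"tx": -29.4,"ty": -31,"tz": 0,"wx": 0,"wy": 0,"wz": 0,"gripper": -0.17},{"tx": -29.4,"ty": -31,"tz": 0,"wx": 0,"wy": 0,"wz": 0,"gripper": -0.17},{"tx": -29.4,"ty": -31,"tz": 0,"wx": 0,"wy": 0,"wz": 0,"gripper": -0.17},{"tx": -29.4,"ty": -31,"tz": 0,"wx": 0,"wy": 0,"wz": 0,"gripper": -0.17}]'

```text
time: 1.1
position: [0.3049, 0.1194, 0.2187]
ee_rot: [[-0.921, 0.391, 0.0], [0.391, 0.921, 0.0], [-0.0, 0.0, -1.0]]
contact_force: [0.8, 0.7, -0.8]
gripper_width: 0.588
```

Emit:
carry_out --series '[{"tx": 0,"ty": 0,"tz": 0,"wx": 0,"wy": 0,"wz": -0.1255,"gripper": -0.17},{"tx": 0,"ty": 0,"tz": 0,"wx": 0,"wy": 0,"wz": -0.1255,"gripper": -0.17},{"tx": 0,"ty": 0,"tz": 0,"wx": 0,"wy": 0,"wz": -0.1255,"gripper": -0.17},{"tx": 0,"ty": 0,"tz": 0,"wx": 0,"wy": 0,"wz": -0.1255,"gripper": -0.17},{"tx": 0,"ty": 0,"tz": 0,"wx": 0,"wy": 0,"wz": -0.1255,"gripper": -0.17},{"tx": 0,"ty": 0,"tz": 0,"wx": 0,"wy": 0,"wz": -0.1255,"gripper": -0.17},{"tx": -20,"ty": -44,"tz": 0,"wx": 0,"wy": 0,"wz": 0,"gripper": -0.17},{"tx": -20,"ty": -44,"tz": 0,"wx": 0,"wy": 0,"wz": 0,"gripper": -0.17},{"tx": -20,"ty": -44,"tz": 0,"wx": 0,"wy": 0,"wz": 0,"gripper": -0.17},{"tx": -20,"ty": -44,"tz": 0,"wx": 0,"wy": 0,"wz": 0,"gripper": -0.17}]'

```text
time: 2.1
position: [0.4414, -0.0184, 0.2185]
ee_rot: [[-0.939, -0.344, -0.0], [-0.344, 0.939, 0.0], [0.0, 0.0, -1.0]]
contact_force: [0.6, 0.3, 0.0]
gripper_width: 0.587
```

```bash
python3 - <<'E'
from h import *
o=get_obs();c=calibration("wrist");cv2.imwrite("pics/w1.png",get_image("wrist")[:,:,::-1])
print(o["position"],o["ee_rot"],c)
import pickle;pickle.dump((o,c),open("w1.pkl","wb"))
E
```

```text
[ 0.4414039  -0.01841285  0.21848496] [[-9.39008344e-01 -3.43894333e-01 -1.30972629e-04]
 [-3.43894347e-01  9.39008342e-01  1.05340493e-04]
 [ 8.67583932e-05  1.43956349e-04 -9.99999986e-01]] {'fovy': 68.94761597649212, 'cx': 327.7203574700241, 'cy': 242.07229120361038, 'dist_coeffs': array([-0.06993005,  0.        ,  0.        ,  0.        ,  0.        ]), 'R': array([[-3.44427160e-01,  9.38813032e-01,  1.48708955e-04],
       [ 9.07167881e-01,  3.32776553e-01,  2.57499907e-01],
       [ 2.41694782e-01,  8.88248658e-02, -9.66278312e-01]]), 't': array([ 0.16827391, -0.42501924,  0.28518755])}
```

View pics/w1.png

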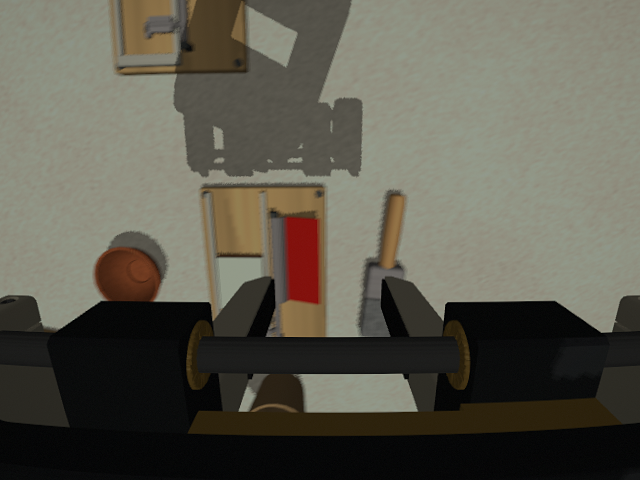

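```bash
python3 - <<'E'
import cv2
a=cv2.imread("pics/w1.png")[175:305,190:340]
a=cv2.convertScaleAbs(a,alpha=1.6)
cv2.imwrite("pics/w1c.png",cv2.resize(a,None,fx=4.6,fy=4.6,interpolation=cv2.INTER_CUBIC))
E
```

```text
(no output)
```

View pics/w1c.png

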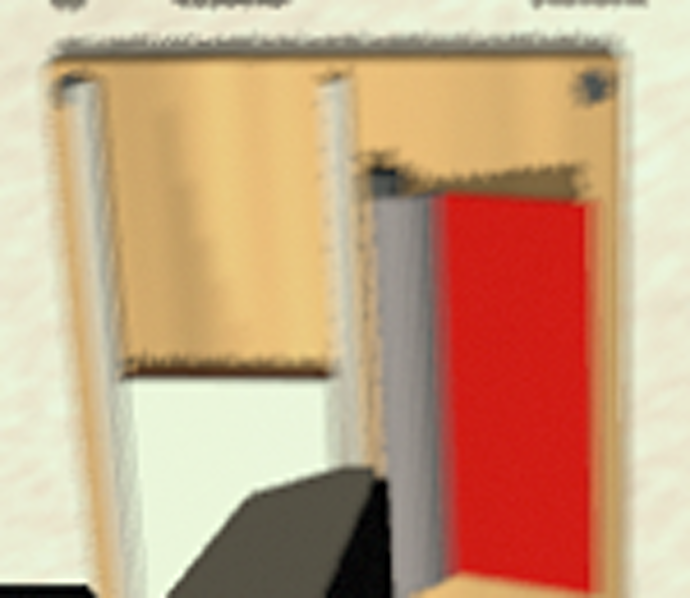

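```bash
python3 - <<'E'
from h import *
import pickle;o,c=pickle.load(open("w1.pkl","rb"))
up=lambda p:(np.array(p,float)+.5)/4.6-.5+np.array([190,175])
W=back(c,up([(52,60),(615,60)]),.015);print(W,np.linalg.norm(W[0]-W[1]))
T=back(c,up([(125,378),(328,378)]),.025);print(T,np.linalg.norm(T[0]-T[1]))
J=np.array([.555,-.077]);y=.352;R=np.array([[np.cos(y),-np.sin(y)],[np.sin(y),np.cos(y)]])
for P in (W,T): print(np.round((P[:,:2]-J)@R*1000,1))
print("dir", np.arctan2(*(W[1]-W[0])[:2]*[-1,1]))
print("tcp",(o["position"][:2]-J)@R*1000)
E
```

```text
[[ 0.45735563 -0.15504721  0.015     ]
 [ 0.41303773 -0.0326658   0.015     ]] 0.1301586959258852
[[ 0.52164172 -0.11617948  0.025     ]
 [ 0.5049517  -0.07090352  0.025     ]] 0.04825421174477641
[[-118.6  -39.6]
 [-118.    90.6]]
[[-44.8 -25.3]
 [-44.9  23. ]]
dir 0.34743934338532856
tcp [-86.43152526  94.16007361]
```

Emit:
carry_out --series '[{"tx": -8,"ty": -20,"tz": 0,"wx": 0,"wy": 0,"wz": 0,"gripper": -0.17},{"tx": -8,"ty": -20,"tz": 20,"wx": 0,"wy": 0,"wz": 0,"gripper": -0.17},{"tx": -7.4,"ty": -21,"tz": 35,"wx": 0,"wy": 0,"wz": 0,"gripper": -0.17},{"tx": 0,"ty": 0,"tz": 40,"wx": 0,"wy": 0,"wz": 0,"gripper": -0.17},{"tx": 0,"ty": 0,"tz": 40,"wx": 0,"wy": 0,"wz": 0,"gripper": -0.17},{"tx": 0,"ty": 0,"tz": 25,"wx": 0,"wy": 0,"wz": 0,"gripper": -0.17},{"tx": 0,"ty": 0,"tz": 10,"wx": 0,"wy": 0,"wz": 0,"gripper": -0.17},{"tx": 0,"ty": 0,"tz": 0,"wx": 0,"wy": 0,"wz": 0,"gripper": -0.17}]'

```text
time: 2.95
position: [0.4829, -0.0658, 0.0479]
ee_rot: [[-0.939, -0.344, -0.002], [-0.344, 0.939, 0.0], [0.002, 0.001, -1.0]]
contact_force: [0.3, 1.2, -0.1]
gripper_width: 0.585
```

```bash
cat > look.py <<'E'
from h import *
import sys,pickle
n=sys.argv[1]
o=get_obs();J=np.array([.555,-.077]);y=.352;R=np.array([[np.cos(y),-np.sin(y)],[np.sin(y),np.cos(y)]])
print(o["time"],o["position"],o["contact_force"],(o["position"][:2]-J)@R*1000)
s=get_image("scene")[:,:,::-1];t=get_image("top")[:,:,::-1];
s=cv2.convertScaleAbs(cv2.resize(s[170:290,250:410],(800,600),interpolation=cv2.INTER_CUBIC),alpha=1.4)
t=cv2.convertScaleAbs(cv2.resize(t[195:325,270:440],(785,600),interpolation=cv2.INTER_CUBIC),alpha=1.7)
cv2.imwrite(f"pics/s{n}.png",s);cv2.imwrite(f"pics/t{n}.png",t)
c=calibration("wrist");cv2.imwrite(f"pics/w{n}.png",cv2.convertScaleAbs(get_image("wrist")[:,:,::-1],alpha=1.4));pickle.dump((o,c),open(f"w{n}.pkl","wb"))
E
python3 look.py 2
```

```text
2.95 [ 0.4828602  -0.0657667   0.04788272] [ 0.28614356  1.2379895  -0.14555545] [-63.84358058  35.41659272]
```

View pics/s2.png

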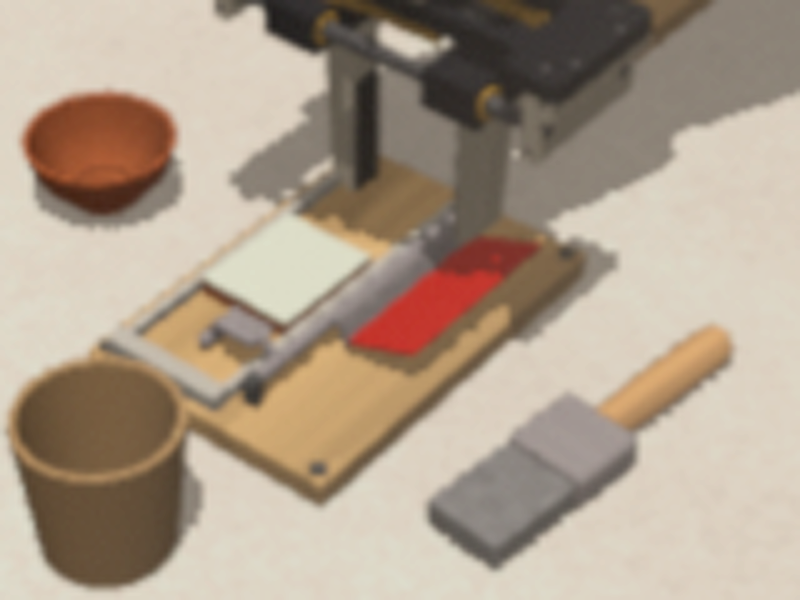

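View pics/w2.png

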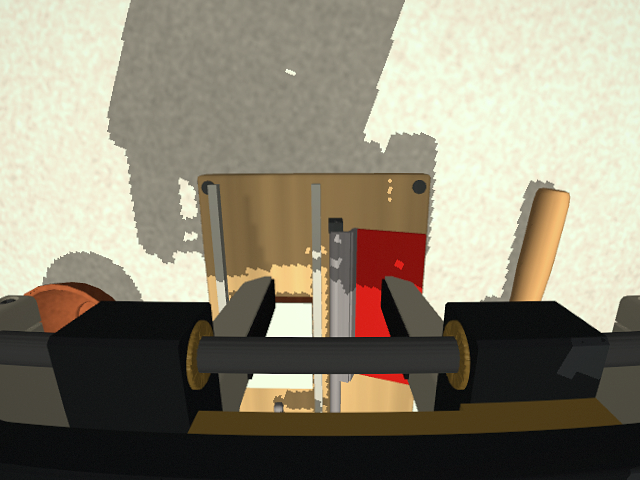

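View pics/t2.png

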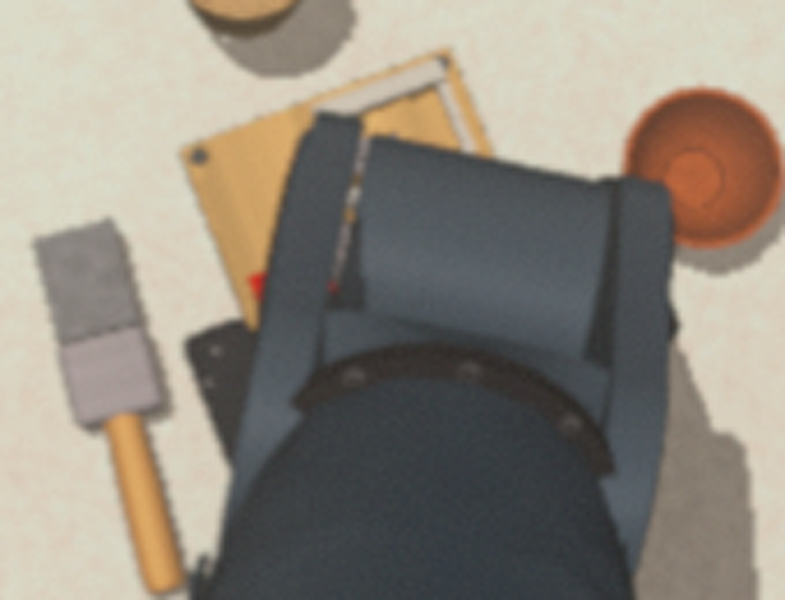

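The fingers hover behind the tile and above the paddle's near end. In the wrist view the near board corners are at (198,175) and (431,174), and the tile's rear edge is at about row 297. I'll re-measure from this closer view.

```bash
python3 - <<'E'
import cv2
a=cv2.imread("pics/w2.png")[165:315,190:440]
cv2.imwrite("pics/w2c.png",cv2.resize(a,None,fx=3.2,fy=3.2,interpolation=cv2.INTER_CUBIC))
from h import *
import pickle;o,c=pickle.load(open("w2.pkl","rb"))
J=np.array([.555,-.077]);y=.352;R=np.array([[np.cos(y),-np.sin(y)],[np.sin(y),np.cos(y)]])
W=back(c,[(198,175),(431,174)],.015);print(np.linalg.norm(W[0]-W[1]));print(np.round((W[:,:2]-J)@R*1000,1))
print(np.round((back(c,[(275,303),(312,303)],.025)[:,:2]-J)@R*1000,1))
def w(p): return np.r_[R@(np.array(p[:2])/1000)+J,p[2]/1000]
print(proj(c,[w((-64-7.5,8,48)),w((-64-7.5,62.7,48)),w((-64+7.5,8,48)),w((-64+7.5,62.7,48))]))
E
```

```text
0.1333190881255505
[[-119.8  -38.6]
 [-120.2   94.7]]
[[-45.1   4.4]
 [-45.2  26.4]]
[[273.40488831 274.79993239]
 [380.29457714 274.81778519]
 [274.63635462 301.72983214]
 [379.10878512 301.75567634]]
```

View pics/w2c.png

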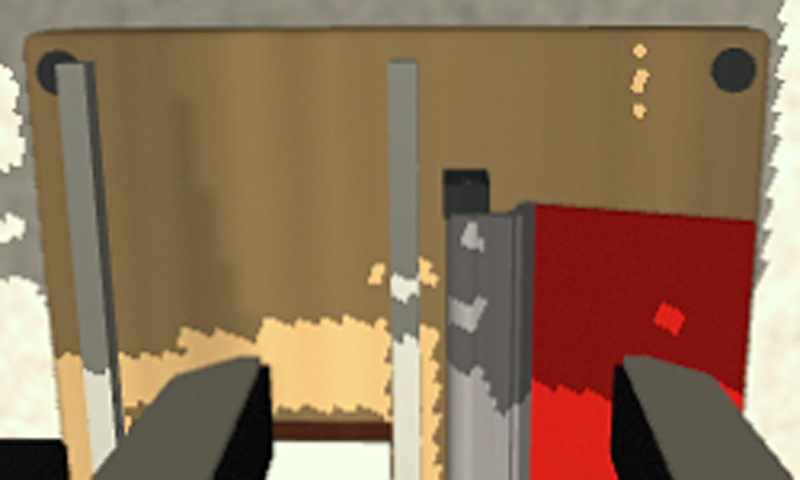

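Emit:
carry_out --series '[{"tx": 0,"ty": 0,"tz": 10,"wx": 0,"wy": 0,"wz": 0,"gripper": -0.17},{"tx": 0,"ty": 0,"tz": 8,"wx": 0,"wy": 0,"wz": 0,"gripper": -0.17},{"tx": 0,"ty": 0,"tz": 5,"wx": 0,"wy": 0,"wz": 0,"gripper": -0.17},{"tx": 0,"ty": 0,"tz": 3,"wx": 0,"wy": 0,"wz": 0,"gripper": -0.17},{"tx": 0,"ty": 0,"tz": 1,"wx": 0,"wy": 0,"wz": 0,"gripper": -0.17},{"tx": 0,"ty": 0,"tz": 0,"wx": 0,"wy": 0,"wz": 0,"gripper": -0.17},{"tx": 0,"ty": 0,"tz": 0,"wx": 0,"wy": 0,"wz": 0,"gripper": -0.17}]'

```text
time: 3.8
position: [0.4837, -0.0662, 0.0218]
ee_rot: [[-0.939, -0.344, 0.001], [-0.344, 0.939, -0.0], [-0.0, -0.001, -1.0]]
contact_force: [0.0, -1.3, 7.2]
gripper_width: 0.585
```

```bash
python3 look.py 3
```

```text
3.8 [ 0.48374745 -0.06617661  0.02183035] [ 0.01187709 -1.26933974  7.1898663 ] [-63.15206259  34.725917  ]
```

View pics/s3.png

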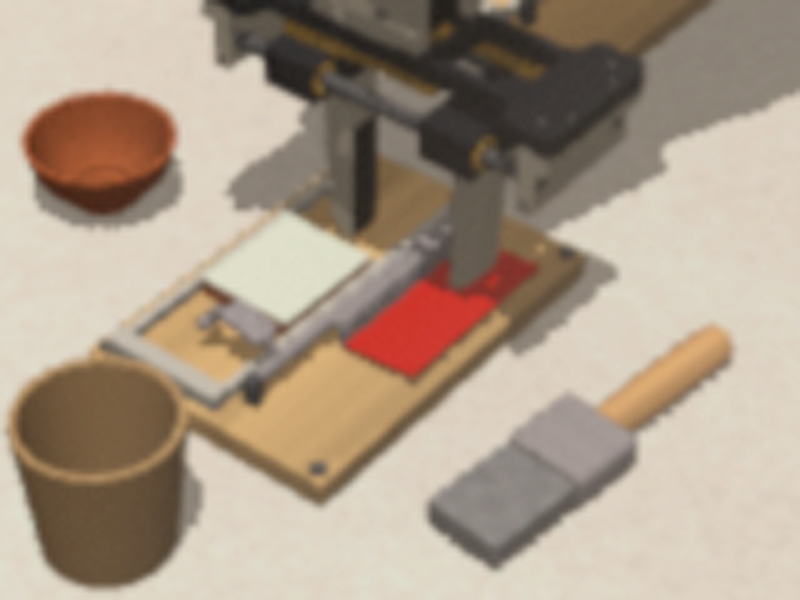

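View pics/w3.png

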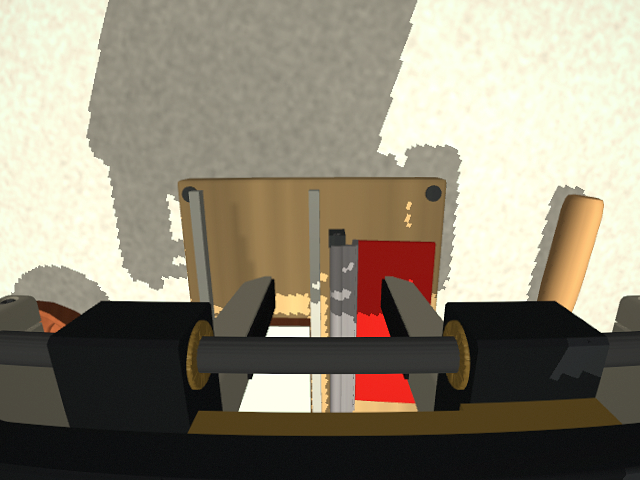

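Emit:
carry_out --series '[{"tx": 0,"ty": 0,"tz": 1.5,"wx": 0,"wy": 0,"wz": 0,"gripper": -0.17},{"tx": -3,"ty": 0,"tz": 0,"wx": 0,"wy": 0,"wz": 0,"gripper": -0.17},{"tx": -4,"ty": 0,"tz": 0,"wx": 0,"wy": 0,"wz": 0,"gripper": -0.17},{"tx": -4,"ty": 0,"tz": 0,"wx": 0,"wy": 0,"wz": 0,"gripper": -0.17},{"tx": -4,"ty": 0,"tz": 0,"wx": 0,"wy": 0,"wz": 0,"gripper": -0.17},{"tx": -4,"ty": 0,"tz": 0,"wx": 0,"wy": 0,"wz": 0,"gripper": -0.17},{"tx": -4,"ty": 0,"tz": 0,"wx": 0,"wy": 0,"wz": 0,"gripper": -0.17},{"tx": -1,"ty": 0,"tz": 0,"wx": 0,"wy": 0,"wz": 0,"gripper": -0.17},{"tx": 0,"ty": 0,"tz": 0,"wx": 0,"wy": 0,"wz": 0,"gripper": -0.17}]'

```text
time: 4.85
position: [0.5053, -0.0577, 0.02]
ee_rot: [[-0.939, -0.345, -0.002], [-0.345, 0.939, -0.0], [0.002, 0.001, -1.0]]
contact_force: [-3.8, -1.5, 7.9]
gripper_width: 0.582
```

```bash
python3 look.py 4
```

```text
4.85 [ 0.50530212 -0.05771302  0.02001967] [-3.83468611 -1.53529918  7.89657705] [-40.00096689  35.23902762]
```

View pics/s4.png

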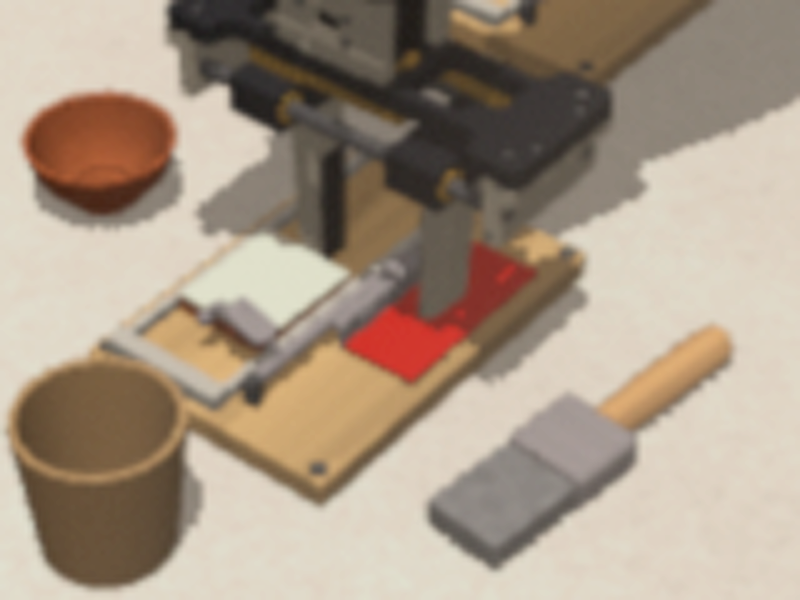

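The tile is sliding under the raised jaw, and the paddle is held at 7.9 N. About 32 mm is left.

Emit:
carry_out --series '[{"tx": -3,"ty": 0,"tz": 0,"wx": 0,"wy": 0,"wz": 0,"gripper": -0.17},{"tx": -4,"ty": 0,"tz": 0,"wx": 0,"wy": 0,"wz": 0,"gripper": -0.17},{"tx": -4,"ty": 0,"tz": 0,"wx": 0,"wy": 0,"wz": 0,"gripper": -0.17},{"tx": -4,"ty": 0,"tz": 0,"wx": 0,"wy": 0,"wz": 0,"gripper": -0.17},{"tx": -4,"ty": 0,"tz": 0,"wx": 0,"wy": 0,"wz": 0,"gripper": -0.17},{"tx": -4,"ty": 0,"tz": 0,"wx": 0,"wy": 0,"wz": 0,"gripper": -0.17},{"tx": -3,"ty": 0,"tz": 0,"wx": 0,"wy": 0,"wz": 0,"gripper": -0.17},{"tx": -2,"ty": 0,"tz": 0,"wx": 0,"wy": 0,"wz": 0,"gripper": -0.17},{"tx": 0,"ty": 0,"tz": 0,"wx": 0,"wy": 0,"wz": 0,"gripper": -0.17}]'

```text
time: 5.9
position: [0.5316, -0.0481, 0.02]
ee_rot: [[-0.939, -0.344, -0.002], [-0.344, 0.939, -0.0], [0.002, 0.001, -1.0]]
contact_force: [-3.8, -1.7, 7.2]
gripper_width: 0.583
```

```bash
python3 look.py 5
```

```text
5.9 [ 0.53159431 -0.04810843  0.02002185] [-3.7711636  -1.68899324  7.24217073] [-12.00945323  35.18979598]
```

View pics/s5.png

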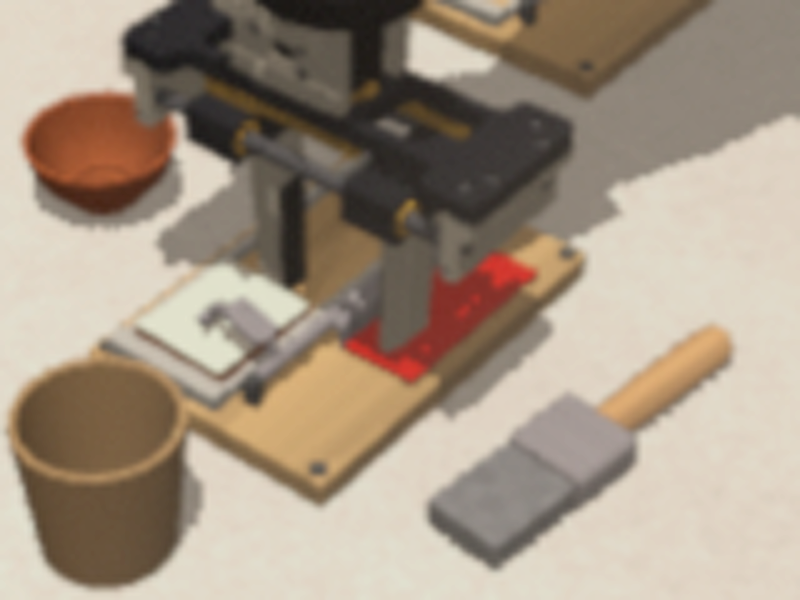

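Only a few millimetres are left to the stop. I'll creep forward and watch for the force to rise.

Emit:
carry_out --series '[{"tx": -1,"ty": 0,"tz": 0,"wx": 0,"wy": 0,"wz": 0,"gripper": -0.17},{"tx": -1,"ty": 0,"tz": 0,"wx": 0,"wy": 0,"wz": 0,"gripper": -0.17},{"tx": -1,"ty": 0,"tz": 0,"wx": 0,"wy": 0,"wz": 0,"gripper": -0.17},{"tx": -0.5,"ty": 0,"tz": 0,"wx": 0,"wy": 0,"wz": 0,"gripper": -0.17},{"tx": 0,"ty": 0,"tz": 0,"wx": 0,"wy": 0,"wz": 0,"gripper": -0.17}]'

```text
time: 6.55
position: [0.5337, -0.0473, 0.02]
ee_rot: [[-0.939, -0.344, -0.004], [-0.344, 0.939, -0.0], [0.004, 0.001, -1.0]]
contact_force: [-9.8, -5.4, 12.2]
gripper_width: 0.583
```

Emit:
carry_out --series '[{"tx": -0.7,"ty": 0,"tz": 0,"wx": 0,"wy": 0,"wz": 0,"gripper": -0.17},{"tx": 0,"ty": 0,"tz": 0,"wx": 0,"wy": 0,"wz": 0,"gripper": -0.17},{"tx": 0,"ty": 0,"tz": 0,"wx": 0,"wy": 0,"wz": 0,"gripper": -0.17}]'

```text
time: 6.85
position: [0.5338, -0.0472, 0.0199]
ee_rot: [[-0.939, -0.344, -0.005], [-0.344, 0.939, -0.0], [0.005, 0.002, -1.0]]
contact_force: [-11.8, -6.9, 13.4]
gripper_width: 0.584
```

```bash
python3 look.py 6
```

```text
6.85 [ 0.53382936 -0.04718719  0.01991243] [-11.83960808  -6.94848428  13.42585549] [-9.59382661 35.2839621 ]
```

View pics/s6.png

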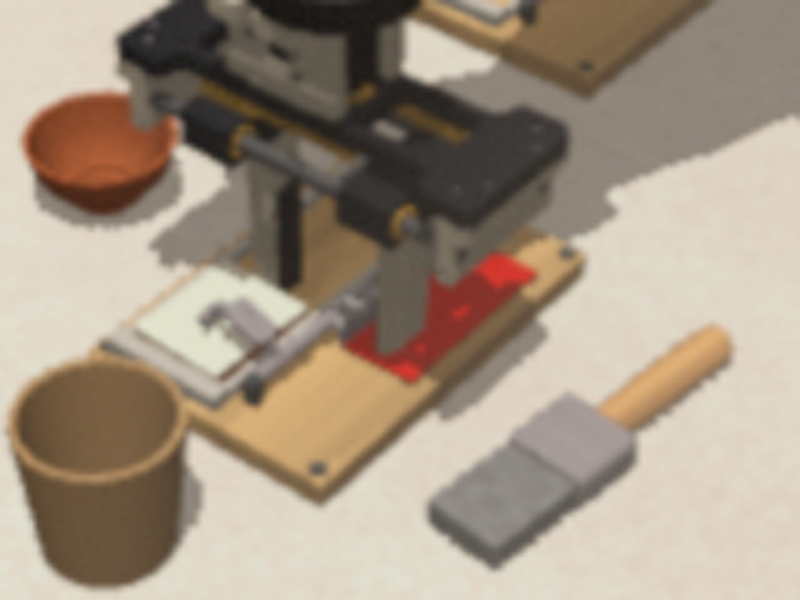

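View pics/t6.png

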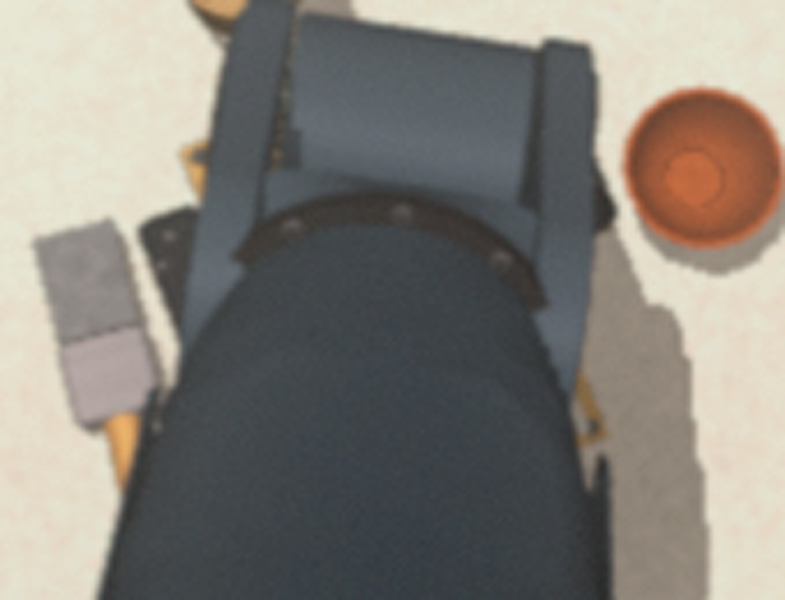

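Force along x climbed from 3.8 N to 13 N with no further travel, so the tile has hit something solid. I'll zoom in on the stop before releasing.

```bash
python3 - <<'E'
from h import *
s=get_image("scene")[:,:,::-1]; cv2.imwrite("pics/s7r.png",s)
cv2.imwrite("pics/s7.png",cv2.convertScaleAbs(cv2.resize(s[215:260,262:322],(800,600),interpolation=cv2.INTER_CUBIC),alpha=1.4))
E
```

```text
(no output)
```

View pics/s7.png

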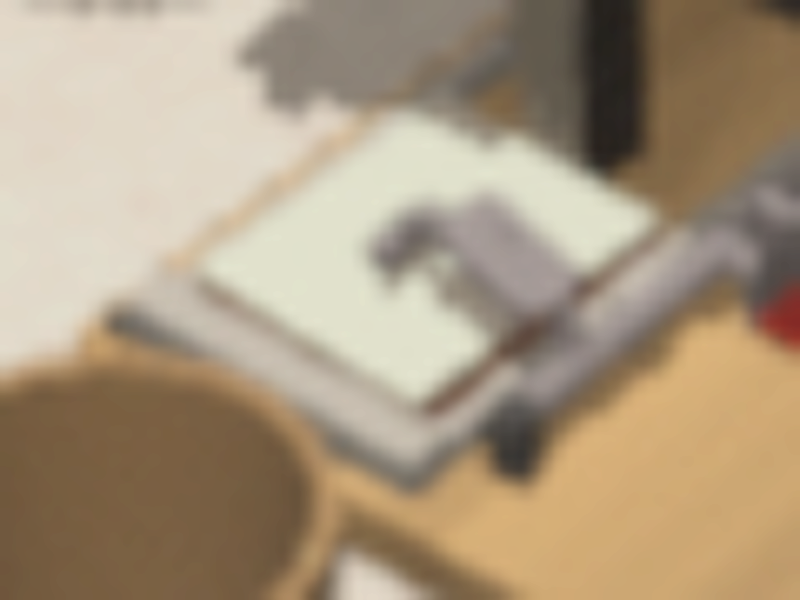

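The tile's front edge lies parallel to the stop bar and against it, from (200,275) to (420,405). Next I back the fingertip off and release the paddle gently.

Emit:
carry_out --series '[{"tx": 1.5,"ty": 0,"tz": 0,"wx": 0,"wy": 0,"wz": 0,"gripper": -0.17},{"tx": 2,"ty": 0,"tz": 0,"wx": 0,"wy": 0,"wz": 0,"gripper": -0.17},{"tx": 2,"ty": 0,"tz": 0,"wx": 0,"wy": 0,"wz": 0,"gripper": -0.17},{"tx": 0,"ty": 0,"tz": 0,"wx": 0,"wy": 0,"wz": 0,"gripper": -0.17}]'

```text
time: 7.45
position: [0.5321, -0.0484, 0.0207]
ee_rot: [[-0.939, -0.343, 0.003], [-0.343, 0.939, 0.0], [-0.003, -0.001, -1.0]]
contact_force: [2.6, 1.7, 6.2]
gripper_width: 0.583
```

Emit:
carry_out --series '[{"tx": 0,"ty": 0,"tz": -2,"wx": 0,"wy": 0,"wz": 0,"gripper": -0.17},{"tx": 0,"ty": 0,"tz": -2,"wx": 0,"wy": 0,"wz": 0,"gripper": -0.17},{"tx": 0,"ty": 0,"tz": -2,"wx": 0,"wy": 0,"wz": 0,"gripper": -0.17},{"tx": 0,"ty": 0,"tz": -2,"wx": 0,"wy": 0,"wz": 0,"gripper": -0.17},{"tx": 0,"ty": 0,"tz": -3,"wx": 0,"wy": 0,"wz": 0,"gripper": -0.17},{"tx": 0,"ty": 0,"tz": -10,"wx": 0,"wy": 0,"wz": 0,"gripper": -0.17},{"tx": 0,"ty": 0,"tz": -20,"wx": 0,"wy": 0,"wz": 0,"gripper": -0.17},{"tx": 0,"ty": 0,"tz": -30,"wx": 0,"wy": 0,"wz": 0,"gripper": -0.17},{"tx": 0,"ty": 0,"tz": -40,"wx": 0,"wy": 0,"wz": 0,"gripper": -0.17},{"tx": 0,"ty": 0,"tz": -20,"wx": 0,"wy": 0,"wz": 0,"gripper": -0.17}]'

```text
time: 8.45
position: [0.5319, -0.0487, 0.1547]
ee_rot: [[-0.939, -0.344, 0.004], [-0.344, 0.939, -0.001], [-0.003, -0.002, -1.0]]
contact_force: [0.6, -0.3, -0.4]
gripper_width: 0.579
```

Emit:
carry_out --series '[{"tx": 30,"ty": 0,"tz": -30,"wx": 0,"wy": 0,"wz": 0,"gripper": -0.17},{"tx": 35,"ty": 0,"tz": -30,"wx": 0,"wy": 0,"wz": 0,"gripper": -0.17},{"tx": 30,"ty": 0,"tz": -10,"wx": 0,"wy": 0,"wz": 0,"gripper": -0.17},{"tx": 0,"ty": 0,"tz": 0,"wx": 0,"wy": 0,"wz": 0,"gripper": -0.17},{"tx": 0,"ty": 0,"tz": 0,"wx": 0,"wy": 0,"wz": 0,"gripper": -0.17}]'

```text
time: 8.95
position: [0.442, -0.0813, 0.2218]
ee_rot: [[-0.939, -0.343, 0.001], [-0.343, 0.939, -0.0], [-0.001, -0.001, -1.0]]
contact_force: [0.6, -0.1, 0.0]
gripper_width: 0.589
```

```bash
python3 look.py 8
```

```text
8.95 [ 0.44197583 -0.08131242  0.22184775] [ 0.63314765 -0.11812263  0.01501339] [-107.58091191   34.92000432]
```

View pics/s8.png

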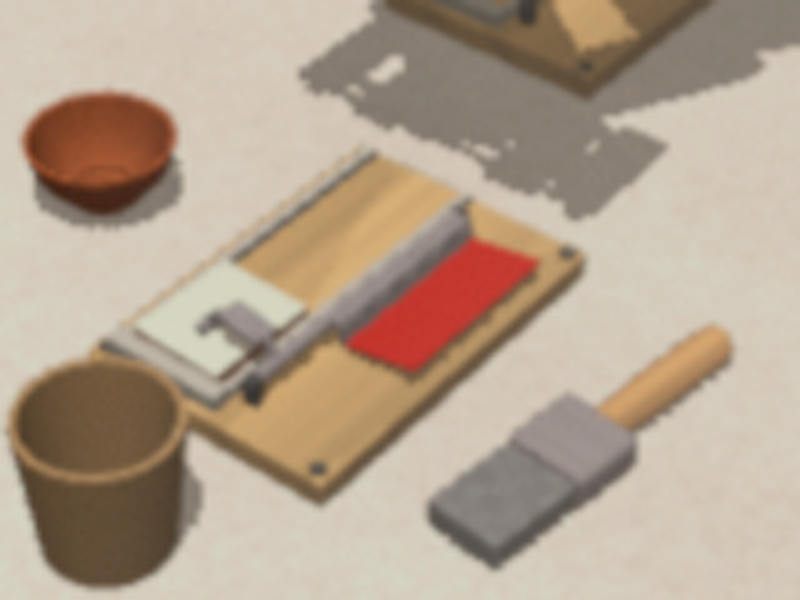

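View pics/w8.png

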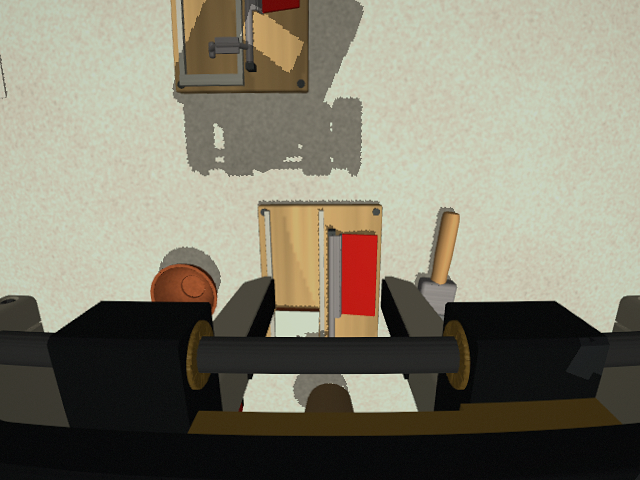

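View pics/t8.png

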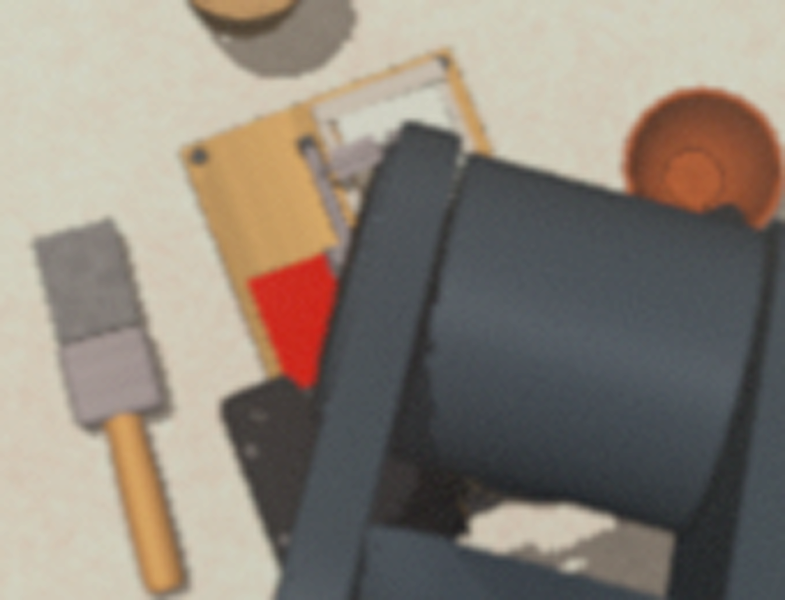

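The jaw rests on the tile and the paddle is part-way up. The tile's corners in the scene crop are about (135,328), (220,380), (305,312) and (228,262). I'll check that numerically.

```bash
python3 - <<'E'
from h import *
c=calibration("scene")
up=lambda p:(np.array(p,float)+.5)/5-.5+np.array([250,170])
B=np.array([[75,95],[-120,95],[-120,-40]])/1000
f=fit2(B,back(c,up([(320,495),(584,258),(368,148)]),.015)[:,:2]);print(f.x,np.round(f.fun*1e3,1))
T=np.array([[30,-25],[30,25],[-30,25],[-30,-25]])/1000
g=fit2(T,back(c,up([(135,328),(220,380),(305,312),(228,262)]),.025)[:,:2]);print(g.x,np.round(g.fun*1e3,1))
a=f.x[2];R=np.array([[np.cos(a),-np.sin(a)],[np.sin(a),np.cos(a)]])
print("tile in jig",(g.x[:2]-f.x[:2])@R*1000)
s=get_image("top")[:,:,::-1]
cv2.imwrite("pics/t9.png",cv2.convertScaleAbs(cv2.resize(s[200:245,325:385],(800,600),interpolation=cv2.INTER_CUBIC),alpha=1.5))
E
```

```text
[ 0.55616542 -0.07595693  0.3466519 ] [-0.3 -1.1 -1.7  2.4  2.  -1.2]
[ 0.58231343 -0.06699076  0.31859104] [ 0.6  0.4  1.1 -1.  -2.3  0.1  0.5  0.5]
tile in jig [27.63886558 -0.45098289]
```

View pics/t9.png

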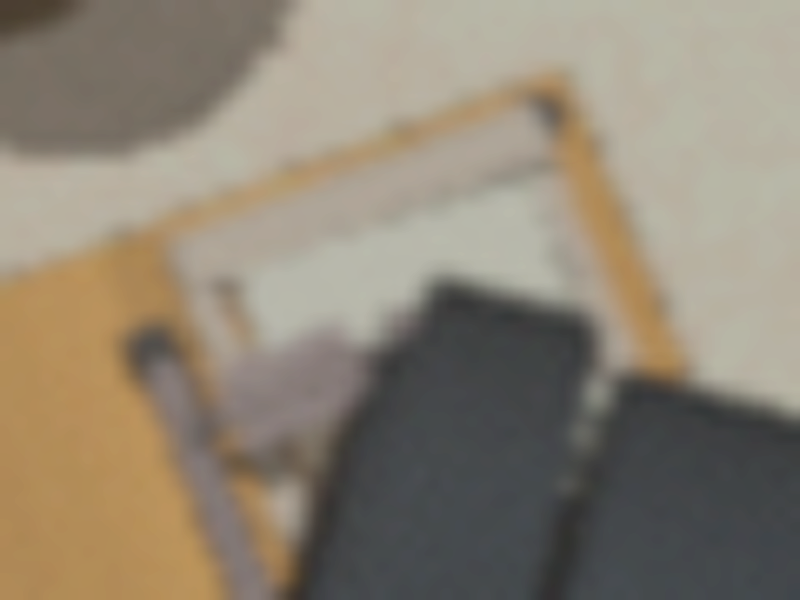

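The top view shows no bed between the white tile and the stop bar, only a thin edge line. The tile is home and clamped, so I'm handing the job in.

```bash
python3 -c "
from workcell import *
o=get_obs();print(o['time'],o['contact_force']);print(job_done())"
```

```text
9.15 [-0.328702   -0.60783866  0.48398692]
the job is handed in; nothing more can be done
None
```

I handed the job in at about 9 s, with the tile against the end stop and the jaw resting on it; `job_done()` gives no verdict.

**What I did:** I held the paddle of the leftmost jig down with one fingertip at about 7–8 N. The other fingertip pushed the tile along the channel. I stopped when the push force rose from about 4 N to about 13 N with no further travel. Then I backed that fingertip off, let the paddle up slowly, and lifted clear to 0.22 m.

**Last checks:**
- **Tile home:** in the top view no bed shows between the tile and the stop bar. A coarse measurement from the scene camera put the tile at x 27.6, y -0.5 mm in the jig's frame. That x is only just inside the 27–33 mm limit, and about 2 mm short of what the hard contact says. My readings vary by 1–2 mm, so I trusted the contact and the close-up.
- **Tile angle:** the same fit showed the tile turned by about 0.03 rad from the jig. I put that down to coarse corner pixels.
- **Clamping:** I judged it from the pictures only (jaw on the tile's top, paddle part-way up). I could not measure the jaw force or the clip angle.
- **Bystanders:** the cup, bowl and brush looked unmoved by eye. The bottle was outside my final close-ups, so I did not check it again; the arm stayed well away from it.
- **Robot:** it was reading no contact force beyond sensor noise at hand-in.

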